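# Fill the lighter carrier and hold it up for inspection

### The job

The lighter standing in the flame gauge has passed its check: set it upright into the one empty pocket of the carrier, its thumb lever facing the same way as on the other five, and let go of it there. Then take the full carrier by its handle, lift it at least 10 cm above its loading stand and finish while still holding it up there over the stand, level and still, for the inspector to look over. Do not let the lighter drop into place, keep the carrier level with all its lighters in it, and leave the other things on the bench where they are.

Things in the scene. Friction and masses are not known exactly. Their poses are not given: they have to be found in the camera images.
- lighter: The lighter that passed, black: body 24 (x) by 12 (y) by 60 mm high, edges rounded, 78 mm high with its steel hood, 14 to 28 g. Origin: centre of its foot; z up. The hood (11 mm thick) is on its -x side, spark wheel and black thumb lever on its +x side, all within the 24 x 12 mm outline. It starts standing at any yaw in the gauge's round cup.
- lighter_lever (a point): The thumb lever of that lighter: 10 mm to +x of its middle, 65 mm above its foot.
- gauge: Flame-height gauge, fixed: grey base plate 70 (x) by 155 (y) by 10 mm and an open round cup (inside 30 mm across, floor 14 mm, rim 26 mm above the bench) in which the lighter stands. Origin: on the bench under the cup's centre. An upright scale, 50 mm wide and up to 175 mm above the bench, stands 96 mm from the cup's centre towards the gauge's +y.
- stand: Loading stand of the carrier, fixed: aluminium plate 186 (x) by 224 (y) by 6 mm with steel corner angles that reach 16 mm above the bench and keep the carrier from sliding (2 mm play). Origin: centre of its underside.
- carrier: Carrier, loose, 0.36 to 0.6 kg empty: steel floor plate 150 (x) by 188 (y) by 4 mm, above it a white guide plate (top 34 mm above the carrier's underside) with six pockets at x = -42, 0, 42, y = -70, 70 mm; holes 19 (x) by 31 (y) mm. Origin: centre of its underside, at the start 6 mm above the bench; z up. All thumb levers in it face the carrier's +y. Full, it balances about its handle.
- carrier_handle (a point): Middle of the carrier's handle: black grip 100 (along the carrier's x) by 16 (y) by 20 mm high, its centre 92 mm above the carrier's underside, on a steel bar between two upright straps at x = -71 and 71 mm (20 mm wide in y). The lighters in the carrier reach 82 mm above its underside.
- empty_pocket (a point): The empty pocket, at x = 42, y = 70 mm of the carrier: the point on the floor plate (4 mm above the carrier's underside) where the middle of the lighter's foot belongs; the lighter stands there with its 24 mm side along the carrier's y.
- mate1: One of the five lighters in the carrier, like the first; origin at the centre of its foot, in the pocket at x = -42, y = -70 mm of the carrier, its lever side (+x) towards the carrier's +y.
- mate2: One of the five lighters in the carrier, like the first; origin at the centre of its foot, in the pocket at x = 0, y = -70 mm of the carrier, its lever side (+x) towards the carrier's +y.
- mate3: One of the five lighters in the carrier, like the first; origin at the centre of its foot, in the pocket at x = 42, y = -70 mm of the carrier, its lever side (+x) towards the carrier's +y.
- mate4: One of the five lighters in the carrier, like the first; origin at the centre of its foot, in the pocket at x = -42, y = 70 mm of the carrier, its lever side (+x) towards the carrier's +y.
- mate5: One of the five lighters in the carrier, like the first; origin at the centre of its foot, in the pocket at x = 0, y = 70 mm of the carrier, its lever side (+x) towards the carrier's +y.
- reject1: Bystander: a rejected lighter lying on its flat side on the bench, 78 mm long (its y), 24 wide, 12 high; origin under its middle.
- reject2: Bystander: a second rejected lighter, lying likewise.
- flint_tin: Bystander: steel tin 52 mm across, 42 mm high; origin at the centre of its underside.
- screwdriver: Bystander: small screwdriver lying on the bench, 160 mm long (its x); origin under its middle.
- brush: Bystander: cleaning brush lying on the bench, 170 mm long (its x).
- caliper: Bystander: steel caliper lying flat on the bench, about 190 mm long (its x).
There are look-alikes about, which are no part of the job. Leave any blue or pink look-alike of the mate4 alone.

How it is judged:
By the outcome, as a careful person would: the job done as asked, in the order asked, and still so for the second after the job is handed in, while the arm keeps its last pose, push and grip.
It also fails if it takes over 64 s, if anything falls off the work surface, if the arm or the gripper's body presses on something with over 40 N, if the wrist force passes 120 N, or if a joint passes its speed limit or range.

### The arm

A 6-joint arm with a two-finger parallel gripper is mounted at the origin on the work surface. World frame = base frame: x ahead of the robot, y to its left, z up, the work surface at z = 0. Lengths are in m, angles in rad, forces in N, time in s.
With the tool pointing down it reaches from about 0.35 to 0.775 m from the base axis. Payload 5.5 kg.
Tool frame: the origin (TCP) lies at the very end of the fingers, on their centre line; the grasp point (between the pads) lies 19 mm behind it (env.grip_point_offset is the distance from the TCP to the grasp point, in m); z points along the fingers, y is the line along which they close (so a half turn about z gives the same grasp; the last joint's range is limited). The gripper opens to 85 mm and grips with 20 to 120 N. Pads are 22 mm wide; open, the fingers measure 114 mm over their backs; the gripper's body (76 mm by 85 mm) begins 54 mm behind the grasp point. The pads swing forward as they close: fully open they stand 13 mm farther back than shut.
Start: joints at [-1.376, 0.313, 0.046, 1.304, 0, 1.431], TCP at [0.189, -0.543, 0.231] pointing down, gripper open.
Joint ranges: [-2.76, 2.76], [-0.86, 1.69], [-1.03, 1.26], [-2.2, 2.34], [-1.47, 1.5], [-3.14, 3.14]. Speed limits (rad/s): [2.57, 2.57, 3.14, 3.14, 3.14, 3.14].

### API

Orientations are given as a unit quaternion [w, x, y, z].
In Python, from workcell import sensors, imaging, workorder, env gives the robot as it stands.
- The arm moves only by the shell command python3 -m handwheel 'ROWS' [FORCE]. ROWS is JSON, a list of rows, each a list of 5 numbers: the shift along the tool's x, y, z in mm, then the turn about the tool's z in rad, then the opening, from 0 (shut) to 1 (fully open). A call has 1 to 8 rows; each row is the pose to reach, as a shift and turn from the pose commanded when the call began, along the tool's axes at that moment; what a row does not reach only later rows make up. A row lasts 1/10 s, in which the tool goes at most 50 mm and 8.59 degrees, less where a joint would pass 70% of its speed; a pose out of reach is approached as far as the arm can. A call with a gripper value outside its range is refused whole. The fingers move at their own pace and stop on an object; FORCE is the grip in N (left out, the last holds). Time passes only in rows, so rows that repeat a pose let the fingers close. It gives the time, the measured TCP pose, the force, the opening and the grip force at its end, in the units of the state.
- sensors.get_state(): the state, without advancing time (a new reading comes with each control period).
- imaging.read_camera(name): name is "side" or "top"; returns a dict with "color" (420x560x3 uint8, blue, green, red), "z_map" (420x560 float32, m along the optical axis (not along the pixel's ray), 0 where there is no reading), "fx", "fy", "cx", "cy" (pixels), "xyz" and "rotation" of the camera in the world. Camera axes: x right, y down, z forward; pixel columns grow to the right and rows downward; lengths in m; the calibration is good to about 2 mm. A picture is of the moment at which its call begins.
- workorder.hand_in(): hands the job in; it is judged then, once.
The state is a dict: "clock": time; "joint_pos": joint angles; "qvel": joint speeds; "tau": joint torques, N m; "tcp_pos": TCP position; "orientation": TCP orientation; "wrist_force": force on the tool from outside, world axes, zero at the start; "ft_torque": the same for the moment, N m; "finger_gap": finger opening in m; "grip_force": force on a finger pad.
Only numpy, scipy, OpenCV 4.12 (cv2) and the standard library are available. Lean on these libraries where they do the work, as an engineer would, in place of code of your own. Each camera call takes 0.05 s, during which the arm holds its last target. There are 200 camera calls.

## Working session

There is one attempt and no reset: what is moved stays moved. The work goes in short steps, Python scripts to look and compute and a shell command to move; the robot and the scene stay as the last step left them, time stands still between calls to the robot, and variables do not carry over. Pictures are saved under pics/ and viewed, at most 10 in all, crops included, and the job is handed in when it is done.

```bash
ls; mkdir -p pics
python3 - <<'E'
from workcell import sensors, imaging, workorder, env
import cv2,numpy as np
for n in("top","side"):
    c=imaging.read_camera(n); cv2.imwrite(f"pics/{n}0.png",c["color"]); np.savez(f"{n}0.npz",**c)
    print(n,c["fx"],c["fy"],c["cx"],c["cy"],c["xyz"],np.round(c["rotation"],3).tolist())
s=sensors.get_state();print(s)
E
```

```text
pics
top 462.4661251768983 462.4661251768983 278.5760688832922 212.42247527215537 [0.3718995  0.00291744 1.25843434] [0.041, -0.699, 0.713, -0.041]
side 398.78579680860673 398.78579680860673 282.2664769299272 209.2735096230111 [ 0.50511852 -0.58956835  0.68750836] [-0.376, 0.927, -0.004, 0.01]
{'clock': 0.1, 'joint_pos': array([-1.37559911e+00,  3.13935859e-01,  4.51032371e-02,  1.30358606e+00,
        5.41131771e-06,  1.43120002e+00]), 'qvel': array([ 2.30934639e-05, -1.04996027e-03,  2.55878108e-03, -2.29148085e-05,
       -1.73330786e-04,  6.54511564e-04]), 'tau': array([ 2.09723687e-03, -4.81723344e+01,  2.99243402e+01,  1.27514696e-02,
       -1.08059955e-04, -6.87486761e-06]), 'tcp_pos': array([ 0.18883773, -0.54263748,  0.23049638]), 'orientation': array([-8.10936788e-04,  9.86021525e-01,  1.66616009e-01, -1.98435190e-05]), 'wrist_force': array([-0.77593392, -0.08285494, -0.15405229]), 'ft_torque': array([ 0.0034656 ,  0.02108243, -0.01926844]), 'grip_force': 0.0, 'finger_gap': 0.08574015645627157}
```

View pics/top0.png

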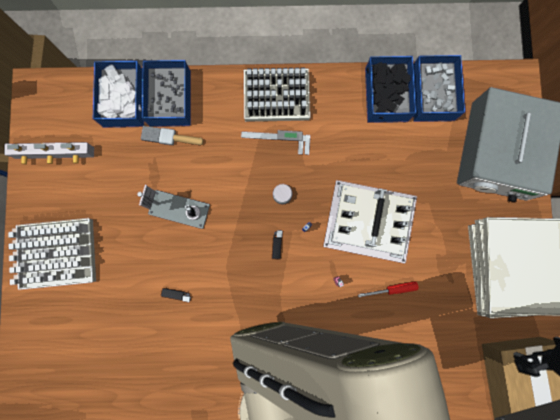

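View pics/side0.png

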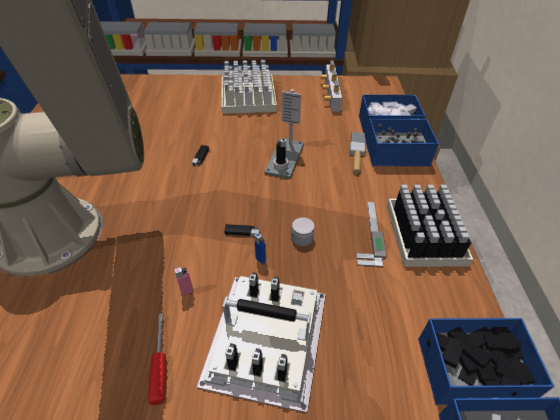

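```bash
cat > h.py <<'E'
import numpy as np,cv2
def cloud(c):
    z=c["z_map"];v,u=np.indices(z.shape)
    p=np.stack([(u-c["cx"])/c["fx"]*z,(v-c["cy"])/c["fy"]*z,z],-1)
    return p@np.array(c["rotation"]).T+c["xyz"]
def ray(c,u,v,h):
    d=np.array(c["rotation"])@np.array([(u-c["cx"])/c["fx"],(v-c["cy"])/c["fy"],1]);o=c["xyz"]
    return o+d*(h-o[2])/d[2]
def proj(c,p):
    q=np.array(c["rotation"]).T@(np.array(p)-c["xyz"]);return c["fx"]*q[0]/q[2]+c["cx"],c["fy"]*q[1]/q[2]+c["cy"]
E
python3 - <<'E'
from h import *
t=dict(np.load("top0.npz"));s=dict(np.load("side0.npz"))
a=cv2.resize(t["color"][180:235,135:215],(400,275),interpolation=3);b=cv2.resize(t["color"][175:265,320:420],(400,360),interpolation=3)
d=cv2.resize(s["color"][85:180,260:310],(200,380),interpolation=3); e=cv2.resize(s["color"][270:400,200:330],(400,400),interpolation=3)
im=np.zeros((600,800,3),np.uint8);im[:275,:400]=a;im[:360,400:]=b;im[280:595,:200]=cv2.resize(d,(200,315));im[362:600,400:638]=cv2.resize(e,(238,238))
cv2.imwrite("pics/crop1.png",im)
for n,c in(("top",t),("side",s)):
    P=cloud(c);z=P[...,2]
    roi=(P[...,0]>.2)&(P[...,0]<.55)&(P[...,1]<-.08)&(P[...,1]>-.4)
    w=roi&(abs(z-.040)<.004)&(c["color"].min(-1)>130)
    r=cv2.minAreaRect(P[w][:,:2].astype(np.float32)*1000);print(n,"guide",r,w.sum())
    h=roi&(z>.1);r=cv2.minAreaRect(P[h][:,:2].astype(np.float32)*1000);print("handle",r,h.sum(),np.median(z[h]))
    g=(P[...,0]>.25)&(P[...,0]<.5)&(P[...,1]>.1)&(P[...,1]<.4)
    for lo,hi in((.005,.014),(.06,.1),(.12,.19)):
        m=g&(z>lo)&(z<hi)
        if m.sum()>3: print(lo,cv2.minAreaRect(P[m][:,:2].astype(np.float32)*1000),m.sum(),P[m].mean(0))
    P_=[(x,y) for x,y in[]]
E
```

```text
Traceback (most recent call last):
  File "h.py", line 5, in cloud
    return p@np.array(c["rotation"]).T+c["xyz"]
           ~^~~~~~~~~~~~~~~~~~~~~~~~~~
ValueError: matmul: Input operand 1 has a mismatch in its core dimension 0, with gufunc signature (n?,k),(k,m?)->(n?,m?) (size 4 is different from 3)
```

View pics/crop1.png

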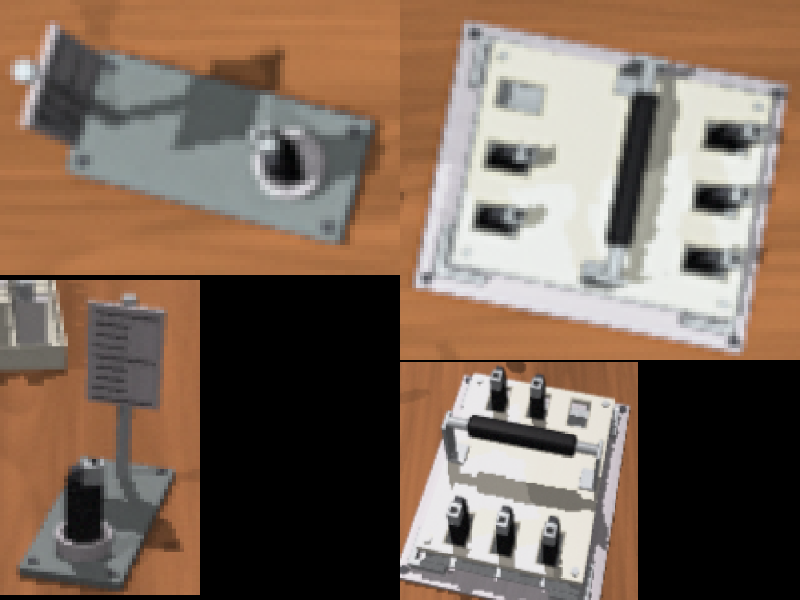

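```bash
cat > h.py <<'E'
import numpy as np,cv2
from scipy.spatial.transform import Rotation
def R(c): return Rotation.from_quat(c["rotation"],scalar_first=True).as_matrix()
def cloud(c):
    z=c["z_map"];v,u=np.indices(z.shape)
    p=np.stack([(u-c["cx"])/c["fx"]*z,(v-c["cy"])/c["fy"]*z,z],-1)
    return p@R(c).T+c["xyz"]
def ray(c,u,v,h):
    d=R(c)@np.array([(u-c["cx"])/c["fx"],(v-c["cy"])/c["fy"],1]);o=c["xyz"]
    return o+d*(h-o[2])/d[2]
def proj(c,p):
    q=R(c).T@(np.array(p)-c["xyz"]);return c["fx"]*q[0]/q[2]+c["cx"],c["fy"]*q[1]/q[2]+c["cy"]
E
python3 - <<'E'
from h import *
np.set_printoptions(precision=4,suppress=True)
t=dict(np.load("top0.npz"));s=dict(np.load("side0.npz"))
for n,c in(("top",t),("side",s)):
    P=cloud(c);z=P[...,2]
    roi=(P[...,0]>.2)&(P[...,0]<.6)&(P[...,1]<-.05)&(P[...,1]>-.45)
    w=roi&(abs(z-.040)<.004)&(c["color"].min(-1)>130)
    r=cv2.minAreaRect(P[w][:,:2].astype(np.float32)*1000);print(n,"guide",r,w.sum())
    h=roi&(z>.1);r=cv2.minAreaRect(P[h][:,:2].astype(np.float32)*1000);print("handle",r,h.sum(),np.median(z[h]))
    g=(P[...,0]>.2)&(P[...,0]<.55)&(P[...,1]>.1)&(P[...,1]<.5)
    for lo,hi in((.005,.013),(.05,.085),(.085,.1),(.12,.19)):
        m=g&(z>lo)&(z<hi)
        if m.sum()>3: print(lo,cv2.minAreaRect(P[m][:,:2].astype(np.float32)*1000),m.sum(),P[m].mean(0))
print("cup ctr",ray(t,135+288/5,180+160/5,.026),"hood",ray(t,135+265/5,180+137/5,.092))
print("hood side",ray(s,260+92/4,85+(463-280)/315*380/4,.092))
u,v=188,207
a=t["color"]; cv2.imwrite("pics/crop2.png",np.hstack([cv2.resize(a[198:222,176:208],(400,300),interpolation=cv2.INTER_NEAREST),cv2.resize(s["color"][132:180,265:301],(300,400),interpolation=cv2.INTER_NEAREST)[:300]]))
E
```

```text
top guide ((490.6202392578125, -248.16246032714844), (188.90536499023438, 150.89935302734375), 77.31513214111328) 2653
handle ((360.0285949707031, -165.14559936523438), (364.6722412109375, 279.74188232421875), 9.748499870300293) 9938 0.7630437616057537
0.005 ((375.4678955078125, 300.04443359375), (348.8960266113281, 399.8197326660156), 0.02269889786839485) 1558 [0.4348 0.2847 0.0085]
0.05 ((535.7686767578125, 273.3113708496094), (107.52626037597656, 22.393756866455078), 68.9755630493164) 41 [0.5227 0.2466 0.0689]
0.085 ((526.7124633789062, 277.59344482421875), (102.80081939697266, 26.60712432861328), 79.84375762939453) 54 [0.5264 0.267  0.0913]
0.12 ((535.9525146484375, 326.0034484863281), (26.970569610595703, 12.136390686035156), 4.023898601531982) 108 [0.5373 0.3259 0.1522]
side guide ((492.60064697265625, -249.26004028320312), (189.2674560546875, 150.32382202148438), 77.33929443359375) 5572
handle ((378.56597900390625, -167.32066345214844), (90.88782501220703, 424.4297790527344), 60.880577087402344) 9104 0.4495388247040428
0.005 ((415.44769287109375, 315.7550048828125), (266.6400146484375, 376.8156433105469), 3.762366533279419) 589 [0.4537 0.2703 0.0101]
0.05 ((529.6295166015625, 276.73516845703125), (114.06304168701172, 23.752052307128906), 80.98435974121094) 126 [0.5264 0.2436 0.0675]
0.085 ((530.541259765625, 276.6308898925781), (106.31063079833984, 22.380615234375), 82.1370849609375) 77 [0.5317 0.2811 0.0915]
0.12 ((537.3878784179688, 324.6217041015625), (8.7724027633667, 25.39551544189453), 78.32867431640625) 189 [0.5374 0.3249 0.1473]
cup ctr [0.5208 0.231  0.026 ] hood [0.5249 0.2305 0.092 ]
hood side [0.5278 0.2306 0.092 ]
```

View pics/crop2.png

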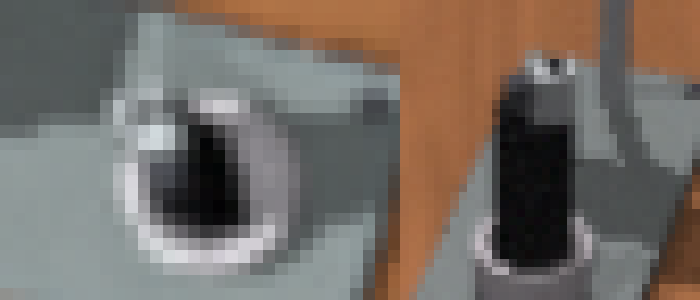

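Run:
```python
from h import *
np.set_printoptions(precision=1,suppress=True)
t=dict(np.load("top0.npz"));s=dict(np.load("side0.npz"))
for c in (t,s):
    P=cloud(c);d=np.hypot(P[...,0]-.522,P[...,1]-.231)
    for lo,hi in((.018,.03),(.045,.079),(.083,.1)):
        m=(d<.035)&(P[...,2]>lo)&(P[...,2]<hi);q=P[m]*1000
        print(lo,m.sum(),q.mean(0) if len(q) else '',cv2.minAreaRect(q[:,:2].astype(np.float32)) if len(q) else '')
        if lo>.04:
            v,u=np.where(m)
            for a,b,p in zip(u,v,q): print((a,b),p,c["color"][b,a],end=';')
            print()
    print(proj(c,[.5208,.231,.092]),proj(c,[.5208,.231,.026]))
```

```text
0.018 61 [517.2 228.1  25. ] ((519.2874755859375, 230.06243896484375), (33.032135009765625, 35.9534912109375), 43.37440872192383)
0.045 31 [517.8 227.1  64. ] ((519.4273071289062, 227.22779846191406), (7.095089435577393, 23.981142044067383), 81.63796997070312)
(np.int64(190), np.int64(206)) [530.6 228.6  75.4] [82 80 78];(np.int64(190), np.int64(207)) [527.7 228.2  77.8] [73 72 69];(np.int64(191), np.int64(207)) [528.6 227.   70.1] [66 64 66];(np.int64(192), np.int64(207)) [531.8 229.   45.7] [105 102 104];(np.int64(191), np.int64(208)) [526.5 227.7  66.5] [32 31 29];(np.int64(192), np.int64(208)) [528.2 227.7  52.7] [24 24 25];(np.int64(191), np.int64(209)) [523.4 226.9  70.6] [34 34 33];(np.int64(192), np.int64(209)) [524.9 226.7  58.2] [6 5 4];(np.int64(191), np.int64(210)) [520.9 227.1  69.4] [23 24 22];(np.int64(192), np.int64(210)) [522.2 226.6  58.6] [6 7 7];(np.int64(193), np.int64(210)) [523.6 226.1  46.7] [ 9 11  9];(np.int64(190), np.int64(211)) [518.2 229.6  70.3] [53 48 46];(np.int64(191), np.int64(211)) [518.  226.8  71.4] [19 17 16];(np.int64(192), np.int64(211)) [518.
[... 12301 characters left out ...]
8] [82 81 79];(np.int64(283), np.int64(143)) [527.9 228.4  85. ] [84 83 81];(np.int64(284), np.int64(143)) [530.4 227.   86.1] [84 82 81];(np.int64(285), np.int64(143)) [532.8 224.7  87.8] [92 91 89];(np.int64(278), np.int64(144)) [515.3 226.6  83.2] [36 35 34];(np.int64(279), np.int64(144)) [517.8 226.5  83.3] [38 35 35];(np.int64(281), np.int64(144)) [522.9 226.1  83.6] [77 74 74];(np.int64(282), np.int64(144)) [525.4 225.9  83.8] [83 80 80];(np.int64(283), np.int64(144)) [527.9 224.9  84.5] [83 81 80];(np.int64(284), np.int64(144)) [530.4 224.6  84.8] [84 81 81];
(np.float64(280.1977936043505), np.float64(140.09444043168304)) (np.float64(279.8998755449766), np.float64(160.75446538568968))
```

```bash
cat > go.py <<'E'
import sys,numpy as np
from scipy.spatial.transform import Rotation
from workcell import sensors
s=sensors.get_state();r=Rotation.from_quat(s["orientation"],scalar_first=True).as_matrix()
yaw=np.degrees(np.arctan2(r[1,0],r[0,0]))
print("t%.1f"%s["clock"],np.round(s["tcp_pos"]*1000,1),"yaw %.1f tilt %.2f j6 %.0f gap %.1f grip %.0f"%(yaw,np.degrees(np.arccos(-r[2,2])),np.degrees(s["joint_pos"][5]),s["finger_gap"]*1000,s["grip_force"]),"F",np.round(s["wrist_force"],1))
for a in sys.argv[1:]:
    x,y,z,w=map(float,a.split(","));d=r.T@(np.array([x,y,z])-s["tcp_pos"]*1000)
    print("shift",np.round(d,1),"turn %.3f"%-np.radians((w-yaw+180)%360-180))
E
python3 go.py 460,-100,230,88 522,231,230,190
```

```text
t0.1 [ 188.8 -542.6  230.5] yaw 19.2 tilt 0.09 j6 82 gap 85.7 grip 0 F [-0.8 -0.1 -0.2]
shift [ 401.5 -329.     1.1] turn -1.201
shift [ 568.9 -621.2    1.6] turn -2.981
```

```bash
python3 -m handwheel '[[60,-40,-10,-0.15,1],[110,-80,-10,-0.3,1],[160,-120,-10,-0.45,1],[205,-160,-10,-0.6,1],[250,-200,-10,-0.75,1],[290,-230,-10,-0.9,1],[330,-260,-10,-1.05,1],[370,-300,-10,-1.2,1]]' | cut -c1-300; python3 go.py 522,231,240,190
```

```text
clock: 0.9
tcp_pos: [0.4023, -0.2035, 0.2411]
orientation: [0.0, 0.718, 0.696, 0.0]
wrist_force: [0.4, -0.8, 0.3]
finger_gap: 0.0858
grip_force: 0.0
t0.9 [ 402.3 -203.5  241.1] yaw 88.3 tilt 0.01 j6 55 gap 85.8 grip 0 F [ 0.4 -0.8  0.3]
shift [437.9 106.5   1.1] turn -1.775
```

```bash
python3 -m handwheel '[[50,12,0,-0.15,1],[100,25,0,-0.3,1],[145,37,0,-0.45,1],[190,50,0,-0.6,1],[235,62,0,-0.75,1],[275,72,0,-0.9,1],[315,82,0,-1.05,1],[355,92,0,-1.2,1]]' >/dev/null; python3 -m handwheel '[[0,0,0,0,1]]' >/dev/null; python3 go.py 522,231,150,190
```

```text
t1.8 [506.9 150.1 240.4] yaw 157.2 tilt 0.07 j6 31 gap 85.2 grip 0 F [ 0.  -0.2  0.2]
shift [17.4 80.3 90.5] turn -0.573
```

```bash
python3 -m handwheel '[[5,30,20,-0.15,1],[10,60,40,-0.3,1],[17,80,60,-0.45,1],[17,80,90,-0.573,1],[17,80,90,-0.573,0.6],[17,80,90,-0.573,0.6],[17,80,90,-0.573,0.6],[17,80,90,-0.573,0.6]]' >/dev/null; python3 go.py 522,231,56,190
python3 - <<'E'
from h import *
from workcell import imaging
c=imaging.read_camera("side");t=imaging.read_camera("top")
np.savez("side1.npz",**c)
cv2.imwrite("pics/pick1.png",np.hstack([cv2.resize(c["color"][90:190,230:330],(400,400),interpolation=3),cv2.resize(t["color"][160:260,140:240],(400,400),interpolation=3)]))
E
```

```text
t2.6 [523.5 225.9 153. ] yaw -170.6 tilt 0.16 j6 6 gap 51.3 grip 0 F [0.5 0.1 0.1]
shift [ 1.   5.3 97. ] turn -0.011
```

View pics/pick1.png

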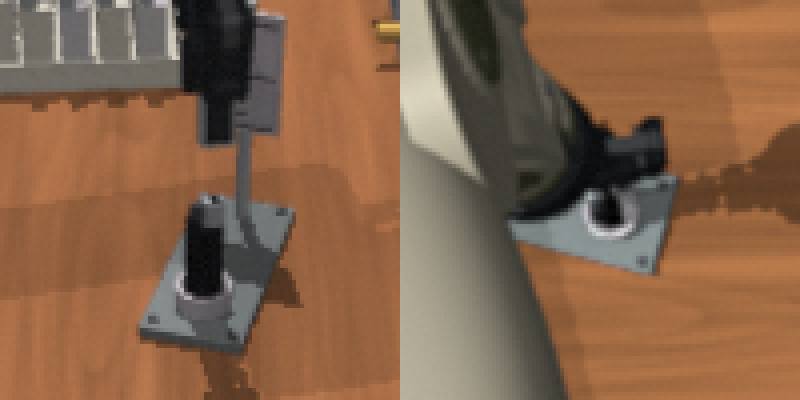

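```bash
python3 -m handwheel '[[1,5,30,0,0.6],[1,5,45,0,0.6],[1,5,45,0,0.6],[1,5,45,0,0.6]]' >/dev/null; python3 go.py 522,231,49,190
```

```text
t3.1 [520.9 231.  106.9] yaw -170.5 tilt 0.03 j6 6 gap 51.5 grip 0 F [-0.5  0.3  1.1]
shift [-1.1 -0.2 57.9] turn -0.009
```

```bash
python3 -m handwheel '[[-1,0,30,0,0.6],[-1,0,50,0,0.6],[-1,0,58,0,0.6],[-1,0,58,0,0.6],[-1,0,58,0,0.35],[-1,0,58,0,0.25],[-1,0,58,0,0.15],[-1,0,58,0,0]]' 20 >/dev/null; python3 -m handwheel '[[0,0,0,0,0],[0,0,0,0,0],[0,0,0,0,0],[0,0,0,0,0]]' 25 >/dev/null; python3 go.py 522,231,49,190
```

```text
t4.3 [522.5 231.4  49.4] yaw -170.5 tilt 0.13 j6 6 gap 11.3 grip 26 F [-0.4 -1.   5.9]
shift [ 0.6 -0.3  0.4] turn -0.008
```

```bash
python3 -m handwheel '[[0,0,-10,0,0],[0,0,-40,0,0],[0,0,-80,0,0],[0,0,-120,0,0],[0,0,-120,0,0],[0,0,-120,0,0]]' 30 >/dev/null; python3 go.py 548,-190,170,77.3
python3 - <<'E'
from h import *
from workcell import imaging
c=imaging.read_camera("side");np.savez("side2.npz",**c)
cv2.imwrite("pics/pick2.png",cv2.resize(c["color"][50:180,220:350],(520,520),interpolation=3))
E
```

```text
t4.9 [522.3 231.5 169.8] yaw -170.5 tilt 0.16 j6 6 gap 11.5 grip 30 F [ 0.  -0.8 -0.7]
shift [  44.4 -419.9   -0.5] turn 1.959
```

View pics/pick2.png

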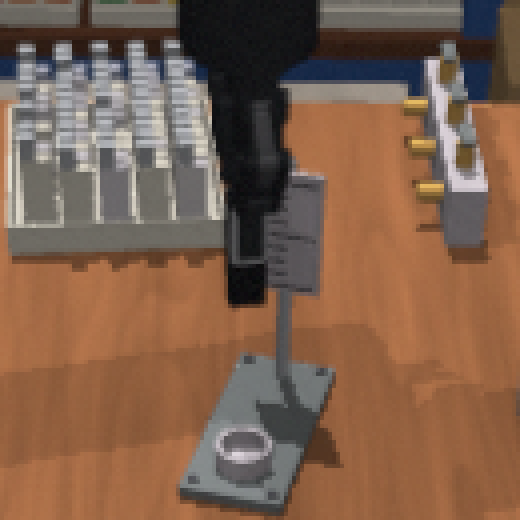

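```bash
python3 -m handwheel '[[3,-30,0,0.12,0],[8,-65,0,0.26,0],[12,-100,0,0.4,0],[16,-140,0,0.55,0],[20,-180,0,0.7,0],[24,-220,0,0.85,0],[28,-260,0,1.0,0],[32,-300,0,1.15,0]]' >/dev/null; python3 go.py 548,-190,170,77.3
```

```text
t5.8 [538.2 -71.2 166.4] yaw 123.3 tilt 0.21 j6 41 gap 11.5 grip 30 F [-0.6  0.  -0.3]
shift [-104.7  -57.    -3.8] turn 0.802
```

```bash
python3 -m handwheel '[[-22,-12,0,0.14,0],[-44,-24,0,0.28,0],[-66,-36,0,0.42,0],[-84,-47,0,0.56,0],[-96,-53,0,0.7,0],[-100,-55,0,0.8,0],[-100,-55,0,0.8,0],[-100,-55,0,0.8,0]]' >/dev/null; python3 -m handwheel '[[0,0,0,0,0],[0,0,0,0,0]]' >/dev/null; python3 go.py 548,-190,170,77.3
python3 - <<'E'
from h import *
from workcell import imaging,sensors
np.set_printoptions(precision=4,suppress=True)
t=imaging.read_camera("top");c=imaging.read_camera("side");np.savez("side3.npz",**c);np.savez("top3.npz",**t)
# carrier frame points for check
im=np.hstack([cv2.resize(c["color"][240:400,190:350],(400,400),interpolation=3),cv2.resize(t["color"][160:260,320:420],(400,400),interpolation=3)])
cv2.imwrite("pics/place1.png",im)
# pocket from first images: dark/grey hole centroid at guide-plate level, and lighters' faces
for n,q in(("top",dict(np.load("top0.npz"))),("side",dict(np.load("side0.npz")))):
    print(n,"pred pocket z.040",proj(q,[.548,-.190,.040]),"floor",proj(q,[.548,-.190,.010]))
    P=cloud(q)
    for i,(x,y) in enumerate([(-42,-70),(0,-70),(42,-70),(-42,70),(0,70)]):
        a=np.radians(-12.7);w=np.array([.4915+(x*np.cos(a)-y*np.sin(a))/1e3,-.2487+(x*np.sin(a)+y*np.cos(a))/1e3])
        m=(np.hypot(P[...,0]-w[0],P[...,1]-w[1])<.02)&(P[...,2]>.07)&(P[...,2]<.095)
        r=cv2.minAreaRect(P[m][:,:2].astype(np.float32)*1000);print(np.round((np.array(r[0])-w*1000),1),np.round(r[1],0),m.sum())
E
```

```text
t6.8 [ 549.1 -183.   168. ] yaw 77.9 tilt 0.03 j6 76 gap 11.6 grip 30 F [ 0.1 -0.5 -0.3]
shift [-7.   0.4 -2. ] turn 0.010
top pred pocket z.040 (np.float64(349.85212224279155), np.float64(198.2538392681467)) floor (np.float64(348.16939285305034), np.float64(199.86063939261527))
[-0.5 -0. ] [24. 11.] 47
[-0.5  2.3] [22. 11.] 47
[-0.6  0.9] [23. 11.] 46
[-1.   0.3] [22. 11.] 42
[-1.6  0.5] [23. 12.] 46
side pred pocket z.040 (np.float64(296.8278316417634), np.float64(297.6794944049925)) floor (np.float64(296.1751168668844), np.float64(306.09384391109313))
[ 2.3 -1.3] [23. 11.] 125
[ 2.2 -0.5] [23. 11.] 125
[ 0.9 -1.3] [22. 11.] 114
[ 1.6 -2. ] [23. 11.] 93
[-0.4 -2.2] [22. 11.] 84
```

View pics/place1.png

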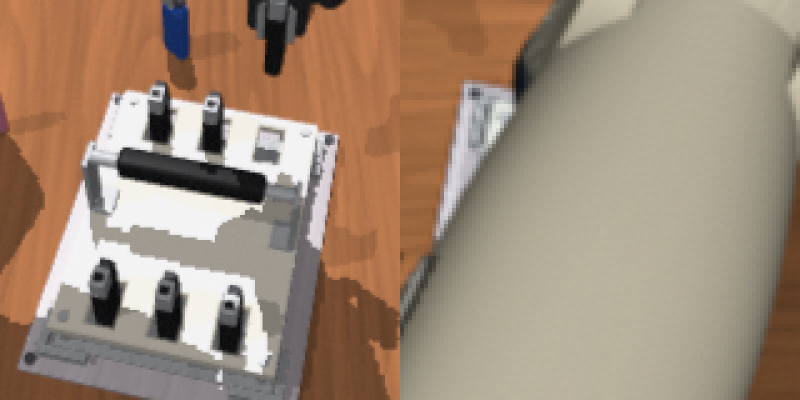

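```bash
python3 - <<'E'
from h import *
np.set_printoptions(precision=1,suppress=True)
c=dict(np.load("side3.npz"));P=cloud(c)
m=(np.hypot(P[...,0]-.549,P[...,1]+.183)<.03)&(P[...,2]>.125)&(P[...,2]<.158)
q=P[m]*1000
a=np.radians(-12.7);ex=np.array([np.cos(a),np.sin(a)]);ey=np.array([-ex[1],ex[0]])
d=q[:,:2]-[549.1,-183.0]
X=d@ex;Y=d@ey
print(len(q),"x range",np.percentile(X,[2,10,50,90,98]),"y",np.percentile(Y,[2,10,50,90,98]),"zmin",q[:,2].min())
# same statistic for mates in first image (body z .045-.068)
c=dict(np.load("side0.npz"));P=cloud(c)
for x,y in [(-42,70),(0,70)]:
    w=np.array([491.5,-248.7])+x*ex+y*ey
    d=P[...,:2]*1000-w;X=d@ex;Y=d@ey
    m=(np.hypot(X,Y)<18)&(P[...,2]>.048)&(P[...,2]<.07)
    print(m.sum(),np.percentile(X[m],[2,10,50,90,98]),np.percentile(Y[m],[2,10,50,90,98]))
E
python3 go.py 548,-190,60,77.3
```

```text
65 x range [-5.  -4.4  1.2  5.9  6. ] y [-13.9 -13.4 -12.5  -8.5   5.5] zmin 134.87476865409377
62 [-2.1 -0.6  5.6  7.8  8. ] [-13.1 -12.6 -11.3   1.9   8.7]
67 [-4.7 -3.4  3.3  6.4  6.5] [-13.3 -12.9 -11.5   5.5   7.6]
t6.8 [ 549.3 -183.2  168.3] yaw 77.9 tilt 0.00 j6 76 gap 11.7 grip 30 F [1.5 0.1 0.2]
shift [ -6.9   0.2 108.3] turn 0.010
```

```bash
python3 -m handwheel '[[-5,0,20,0.01,0],[-7,0,50,0.01,0],[-7,0,76,0.01,0],[-7,0,76,0.01,0],[-7,0,76,0.01,0]]' >/dev/null;python3 go.py 548,-190,46,77.3
python3 - <<'E'
from h import *
from workcell import imaging
c=imaging.read_camera("side")
cv2.imwrite("pics/place2.png",cv2.resize(c["color"][250:330,240:340],(750,600),interpolation=3))
E
```

```text
t7.3 [ 547.6 -190.2   92.5] yaw 77.2 tilt 0.05 j6 76 gap 11.5 grip 30 F [0.8 0.1 0.4]
shift [ 0.3  0.4 46.5] turn -0.001
```

View pics/place2.png

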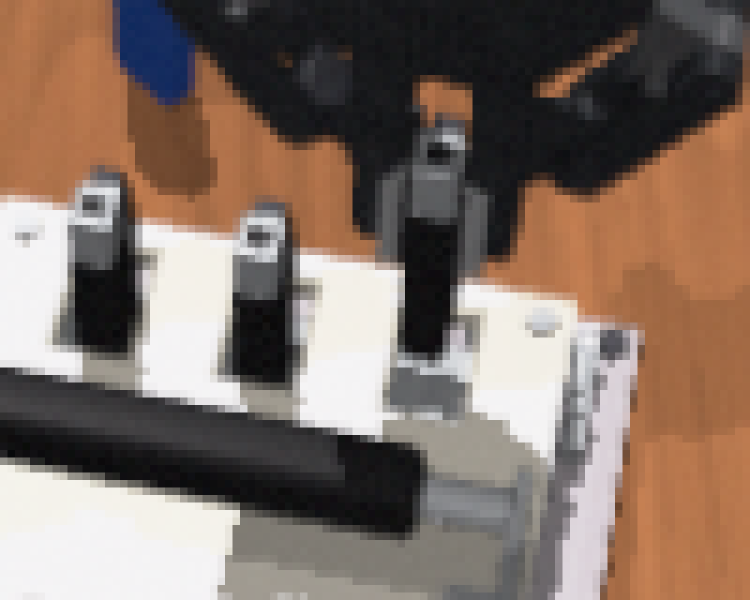

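```bash
python3 -m handwheel '[[0,0,10,0,0],[0,0,20,0,0],[0,0,28,0,0],[0,0,34,0,0],[0,0,38,0,0],[0,0,41,0,0],[0,0,43,0,0],[0,0,43,0,0]]' >/dev/null;python3 go.py 548,-190,46,77.3
```

```text
t8.2 [ 547.8 -190.5   49.1] yaw 77.2 tilt 0.01 j6 76 gap 11.3 grip 30 F [0.1 1.3 1. ]
shift [0.5 0.1 3.1] turn -0.001
```

```bash
python3 -m handwheel '[[0,0,1,0,0],[0,0,2,0,0],[0,0,3,0,0],[0,0,3,0,0],[0,0,3,0,0]]' >/dev/null;python3 go.py 548,-190,45,77.3;python3 -m handwheel '[[0,0,0.5,0,0],[0,0,1,0,0],[0,0,1,0,0]]' >/dev/null;python3 go.py 548,-190,45,77.3
```

```text
t8.7 [ 547.8 -190.5   46.3] yaw 77.2 tilt 0.00 j6 76 gap 11.3 grip 30 F [ 0.2  0.  -0.1]
shift [0.6 0.1 1.3] turn -0.001
t9.0 [ 547.9 -190.6   45.5] yaw 77.2 tilt 0.02 j6 76 gap 11.4 grip 30 F [-1.1  0.7  2.2]
shift [ 0.6 -0.1  0.5] turn -0.001
```

```bash
python3 -m handwheel '[[0,0,0.5,0,0],[0,0,1,0,0],[0,0,1,0,0]]' >/dev/null;python3 go.py 548,-190,45,77.3
```

```text
t9.3 [ 548.  -190.6   45.5] yaw 77.2 tilt 0.06 j6 76 gap 11.5 grip 31 F [-1.6  1.8  8.9]
shift [ 0.6 -0.1  0.5] turn -0.001
```

```bash
python3 -m handwheel '[[0,0,-0.5,0,0],[0,0,-0.5,0,0.16],[0,0,-0.5,0,0.2],[0,0,-0.5,0,0.25],[0,0,-0.5,0,0.3],[0,0,-0.5,0,0.35],[0,0,-0.5,0,0.35],[0,0,-0.5,0,0.35]]' 20 >/dev/null;python3 go.py 548,-190,45,77.3
python3 -m handwheel '[[0,0,-15,0,0.35],[0,0,-40,0,0.35],[0,0,-80,0,0.35],[0,0,-120,0,0.35],[0,0,-125,0,0.6],[0,0,-125,0,1]]' >/dev/null;python3 go.py 491.5,-248.7,170,167.3
python3 - <<'E'
from h import *
from workcell import imaging
c=imaging.read_camera("side");np.savez("side4.npz",**c)
cv2.imwrite("pics/placed.png",cv2.resize(c["color"][250:400,190:340],(600,600),interpolation=3))
E
```

```text
t10.1 [ 547.8 -190.5   44.7] yaw 77.2 tilt 0.00 j6 76 gap 30.1 grip 0 F [ 0.2  0.3 -0.1]
shift [ 0.5  0.1 -0.3] turn -0.001
t10.7 [ 548.9 -191.1  171.5] yaw 77.2 tilt 0.22 j6 76 gap 58.1 grip 0 F [-0.2  0.  -1. ]
shift [-68.9 -43.2   1.4] turn -1.572
```

View pics/placed.png

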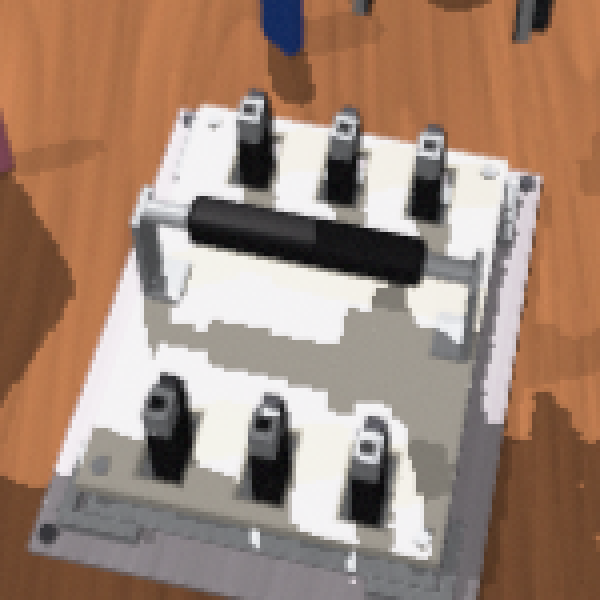

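```bash
python3 -m handwheel '[[-10,-5,0,-0.14,0.55],[-20,-12,0,-0.28,0.55],[-30,-20,0,-0.42,0.55],[-40,-27,0,-0.56,0.55],[-50,-32,0,-0.7,0.55],[-60,-37,0,-0.84,0.55],[-66,-41,0,-0.98,0.55],[-69,-43,0,-1.12,0.55]]' >/dev/null;python3 go.py 491.5,-248.7,150,167.3
python3 - <<'E'
from h import *
np.set_printoptions(precision=1,suppress=True)
a=np.radians(-12.7);ex=np.array([np.cos(a),np.sin(a)]);ey=np.array([-ex[1],ex[0]])
for n in("top0","side0"):
    c=dict(np.load(n+".npz"));P=cloud(c);d=P[...,:2]*1000-[491.5,-248.7];X=d@ex;Y=d@ey
    m=(abs(X)<62)&(abs(Y)<20)&(P[...,2]>.092)&(c["color"].max(-1)<80);m2=(abs(X)<85)&(abs(Y)<20)&(P[...,2]>.09)
    print(n,m.sum(),np.percentile(X[m],[1,99]),np.percentile(Y[m],[2,50,98]),P[m][:,2].max(),"straps",np.percentile(X[m2],[1,99]),"slope deg",np.degrees(np.polyfit(X[m],Y[m],1)[0]))
E
```

```text
t11.6 [ 488.9 -248.   167.3] yaw 141.7 tilt 0.25 j6 3 gap 46.7 grip 0 F [-0.7 -0.1 -0.3]
shift [-2.6  1.  17.3] turn -0.447
top0 231 [-48.2  44.8] [-6.4  1.2  7.9] 0.11646636391056941 straps [-73.8  70.2] slope deg -0.3759015424120331
side0 688 [-46.5  49.1] [-8.9 -4.9  5.5] 0.1111818996294277 straps [-70.1  73.1] slope deg -0.08266323231760017
```

```bash
python3 -m handwheel '[[-3,1,5,-0.14,0.55],[-3,1,10,-0.28,0.55],[-3,1,17,-0.41,0.55],[-3,1,17,-0.447,0.55],[-3,1,17,-0.447,0.55],[-3,1,17,-0.447,0.55]]' >/dev/null;python3 go.py 491.5,-248.7,79,167.3
```

```text
t12.2 [ 492.8 -248.9  151.3] yaw 166.9 tilt 0.14 j6 -22 gap 47.0 grip 0 F [-0.1  0.5  0.7]
shift [ 1.2 -0.2 72.3] turn -0.006
```

```bash
python3 -m handwheel '[[1,0,20,-0.006,0.55],[1,0,40,-0.006,0.55],[1,0,57,-0.006,0.55],[1,0,67,-0.006,0.55],[1,0,72,-0.006,0.55],[1,0,72,-0.006,0.55],[1,0,72,-0.006,0.55]]' >/dev/null;python3 go.py 491.5,-248.7,79,167.3; python3 -m handwheel '[[0,0,0,0,0.4],[0,0,0,0,0.3],[0,0,0,0,0.2],[0,0,0,0,0.1],[0,0,0,0,0],[0,0,0,0,0],[0,0,0,0,0]]' 40 >/dev/null;python3 go.py 491.5,-248.7,79,167.3
```

```text
t12.8 [ 493.  -249.5   81.4] yaw 167.3 tilt 0.06 j6 -23 gap 47.0 grip 0 F [ 0.2 -0.5  0.1]
shift [1.7 0.4 2.4] turn 0.001
t13.6 [ 493.  -249.2   81.4] yaw 167.4 tilt 0.06 j6 -23 gap 15.6 grip 41 F [-0.1  1.5  6.4]
shift [1.6 0.2 2.4] turn 0.001
```

```bash
python3 -m handwheel '[[0,0,0,0,0],[0,0,0,0,0],[0,0,0,0,0],[0,0,-1,0,0],[0,0,-3,0,0],[0,0,-6,0,0],[0,0,-10,0,0],[0,0,-14,0,0]]' 115 >/dev/null;python3 go.py 491.5,-248.7,79,167.3
python3 - <<'E'
from workcell import sensors
print(sensors.get_state()["ft_torque"])
E
```

```text
t14.3 [ 492.2 -248.9   94.5] yaw 167.3 tilt 0.08 j6 -23 gap 13.7 grip 112 F [ 0.   0.2 -7.1]
shift [ 0.7  0.1 15.5] turn 0.001
[ 0.02408949 -0.00899472  0.0120953 ]
```

```bash
python3 -m handwheel '[[0,0,-6,0,0],[0,0,-14,0,0],[0,0,-24,0,0],[0,0,-34,0,0],[0,0,-44,0,0],[0,0,-52,0,0],[0,0,-58,0,0],[0,0,-60,0,0]]' >/dev/null;python3 -m handwheel '[[0,0,-4,0,0],[0,0,-12,0,0],[0,0,-22,0,0],[0,0,-32,0,0],[0,0,-42,0,0],[0,0,-50,0,0],[0,0,-54,0,0],[0,0,-55,0,0]]' >/dev/null;python3 -m handwheel '[[0,0,0,0,0],[0,0,0,0,0],[0,0,0,0,0],[0,0,0,0,0],[0,0,0,0,0]]' >/dev/null;python3 go.py 491.5,-248.7,205,167.3
python3 - <<'E'
from h import *
from workcell import imaging,sensors
print(sensors.get_state()["ft_torque"])
c=imaging.read_camera("side");P=cloud(c)
cv2.imwrite("pics/lift.png",cv2.resize(c["color"][200:400,190:400],(630,600),interpolation=3))
d=P[...,:2]*1000-[492,-249]
m=(abs(P[...,2]-.163)<.012)&(np.hypot(d[...,0],d[...,1])<125)&(c["color"].min(-1)>110)
q=P[m]*1000;A=np.c_[q[:,:2]-[492,-249],np.ones(len(q))]
k=np.ones(len(q),bool)
for _ in range(4):
    f=np.linalg.lstsq(A[k],q[k,2],rcond=None)[0];k=abs(A@f-q[:,2])<4
print(len(q),k.sum(),"tilt deg x,y",np.degrees(f[:2]),"z",f[2])
E
```

```text
t16.4 [ 492.5 -249.1  209.5] yaw 167.3 tilt 0.02 j6 -23 gap 14.1 grip 112 F [-0.7 -0.4 -5.5]
shift [1.1 0.2 4.5] turn 0.001
[0.01652483 0.03252406 0.01423207]
7009 6951 tilt deg x,y [-0.06546344  0.07021447] z 168.54295282921402
```

View pics/lift.png

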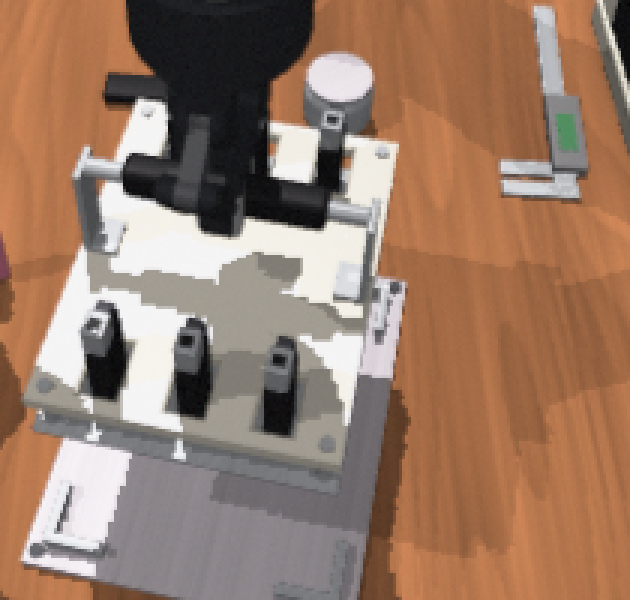

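```bash
python3 -m handwheel '[[0,0,0,0,0],[0,0,0,0,0],[0,0,0,0,0]]' | head -3; python3 -c "
from workcell import workorder;print(workorder.hand_in())"
```

```text
clock: 16.8
tcp_pos: [0.4926, -0.2492, 0.2098]
orientation: [0.0, 0.11, 0.994, -0.0]
the job is handed in; nothing more can be done
None
```

The passed lighter is upright in the empty pocket with its lever facing the same way as the others, and I handed the job in with the full carrier held level and still about 12.8 cm above its stand, at 16.8 s on the clock.

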